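Tension a spring-loaded take-up wheel and lock it with its bar

TASK

Get the take-up unit ready for fitting: take the aluminium locking bar out of its black cradle, set it in the slot across the top of the spring-loaded wheel and turn the wheel anticlockwise (seen from above) with it against the spring; hold it there and drop the bar fully down into the notches of the two blue posts, then let go, so that the wheel stays locked under tension. In the cradle only one end of the bar can be gripped, which is no use at the wheel, so put the bar down on the table and take it again by its middle. Do not shift or knock over the two bottles, the lens can or the Petri dish.

Things in the scene. Friction and masses are not known exactly. Their poses are not given: they have to be found in the camera images.
- tensioner: Take-up unit fixed to the table: grey base plate 180 (x) x 100 (y) x 10 mm, origin under its centre on the table. A toothed steel wheel turns on a vertical axle through the origin. On the x axis, at x = +68 and -68 mm, stand two blue posts (16 mm along x, 46 along y, 61 high), each with an open-topped notch along x. Locked, the bar lies along the unit's x in both notches.
- wheel_slot (a point): Centre of the wheel disc's top, on the axle, 32 mm above the table; turns with the wheel, x along its slot. Disc 97 mm across. Four orange lugs, 28 to 44 mm from the axle, 8 mm thick, tops 81 mm above the table, flank the slot: 20 mm wide, open above, at both ends and in the middle. A bar with its underside 64 to 70 mm above the table engages the lugs, clears the posts and turns the wheel.
- lock_seat (a point): Point on the axle at the height of the notch floors, 44 mm above the table; x along the line of the notches. The notches are 22 mm wide and flared at the mouth, cheek tops 61 mm above the table.
- wheel (a joint): Wheel angle, rad: 0 at rest, held there by its spring; grows anticlockwise seen from above; stop at 1.3. At 1.0 the slot lines up with the notches of the posts. The spring pulls back with 0.07 N m at 0 and 0.19 N m at 1.0: the wheel springs back if let go unlocked. Locked by the bar it rests at 0.80 to 1.0, owing to the play.
- lock_bar: Loose locking bar, 170 (its x) x 15 x 15 mm, about 80 g, plain aluminium with red ends and two thin dark lines 20 mm either side of its middle. Origin under its middle. It starts lying in the cradle, its underside 6 mm above the table.
- bar_mid (a point): Centre of the locking bar; x axis along the bar.
- cradle: Black open-topped channel fixed to the table, 125 (x) x 36 x 48 mm, origin under its centre on the table. Floor 6 mm thick; walls 6 mm thick, 24 mm apart, ends open. The bar lies in it along its x and stands out about 45 mm beyond the -x end, where it can be gripped and lifted straight up; the rest is too deep between the walls to be gripped.
- wash_bottle: Bystander: white wash bottle with red cap, 62 x 91 mm, 198 mm high, standing; origin under its centre. Must not be moved.
- buffer_bottle: Bystander: white bottle with blue cap, 50 mm across, 94 mm high, standing; origin under its centre. Must not be moved.
- objective_can: Bystander: grey lens can, 39 mm across, 56 mm high, standing; origin under its centre. Must not be moved.
- dish: Bystander: lidded Petri dish, 66 mm across, 15 mm high, lying; origin under its centre. Must not be moved. Apart from the things listed, the table is clear from y = -0.45 to 0.33 for x from 0.25 to 0.58 (a desk lamp stands at about x = 0.70, y = 0.20).
Mind the look-alikes: they are no part of the job. There is more than one size of the lock_bar; the one meant has the size given above. There is more than one size of the cradle; the job needs the smaller.

How it is judged:
On the way, in this order (a step that is already met when the one before it is completed fails the run):
1. the bar is out of its cradle (horizontal distance between bar_mid and cradle above 0.1 m), for 0.1 s.
2. the bar lies across the wheel in its slot and has turned the wheel up against the spring, still above the notches (horizontal distance between bar_mid and wheel_slot below 0.02 m and angle between the x axis of bar_mid and the x axis of wheel_slot, either way round below 0.25 rad and z of bar_mid in the frame of tensioner above 0.058 m and value of joint wheel above 0.6 rad), for 0.05 s.
At the end, for the whole second after the job is handed in: The bar lies level and at rest on the floors of both post notches (its centre within 4.5 mm of 51.5 mm above the table, within 12 mm lengthways and 7 mm sideways of the wheel's axle, within 0.12 rad of the line of the notches) and holds the wheel at more than 0.72 rad against its spring (z of bar_mid in the frame of tensioner between 0.047 and 0.056 m and x of bar_mid in the frame of tensioner between -0.012 and 0.012 m and y of bar_mid in the frame of tensioner between -0.007 and 0.007 m and angle between the x axis of bar_mid and the x axis of tensioner, either way round below 0.12 rad and value of joint wheel above 0.72 rad and linear speed of lock_bar below 0.01 m/s); the robot touches nothing.
It fails at once if the wash bottle is moved by more than 20 mm or tipped (distance of wash_bottle from where it was at the start of the episode above 0.02 m or angle between wash_bottle's own z axis and vertical above 0.35 rad).
It fails at once if the buffer bottle is moved by more than 20 mm or tipped (distance of buffer_bottle from where it was at the start of the episode above 0.02 m or angle between buffer_bottle's own z axis and vertical above 0.35 rad).
It fails at once if the lens can is moved by more than 20 mm or tipped (distance of objective_can from where it was at the start of the episode above 0.02 m or angle between objective_can's own z axis and vertical above 0.35 rad).
It fails at once if the Petri dish is moved by more than 20 mm or tipped (distance of dish from where it was at the start of the episode above 0.02 m or angle between dish's own z axis and vertical above 0.35 rad).
It also fails if it takes over 58 s, if anything falls off the work surface, if the arm or the gripper's body presses on something with over 40 N, if the wrist force passes 120 N, or if a joint passes its speed limit or range.

ROBOT

A 7-joint arm with a two-finger parallel gripper is mounted at the origin on a cart in front of the work surface, level with it; the furniture and walls round the work are solid. World frame = base frame: x ahead of the robot, y to its left, z up, the work surface at z = 0. Lengths are in m, angles in rad, forces in N, time in s.
With the tool pointing down it reaches from about 0.425 to 0.875 m from the base axis. Payload 4.7 kg.
Tool frame: the origin (TCP) lies midway between the tips of the shut fingers; the grasp point (between the pads) lies 19 mm behind it; z points along the fingers, y is the line along which they close (so a half turn about z gives the same grasp; the last joint's range is limited). The gripper opens to 87 mm and grips with 3 to 60 N. Pads are 19 mm wide; open, the fingers measure 117 mm over their backs; the gripper's body (75 mm by 190 mm) begins 51 mm behind the grasp point.
Start: joints at [1.125, 0.321, -0.07, 1.45, 0.023, 1.371, -0.057], TCP at [0.288, -0.583, 0.223] pointing down, gripper open.
Joint ranges: [-2.86, 2.86], [-0.3, 2.09], [-1.38, 1.24], [0.06, 2.45], [-1.56, 4.7], [0.09, 2.05], [-2.69, 2.69]. Speed limits (rad/s): [2.57, 2.57, 3.14, 3.14, 3.14, 3.14, 3.14].

INTERFACE

Orientations are given as a rotation vector (axis times angle).
In Python, from bench import monitor, cams, workorder gives the robot as it stands.
- The arm moves only by the tool move_arm, never from a script. Its arguments are lists of equal length, an entry for each row: "slide": the shift along the tool's x, y, z in cm, a list of three; "roll": the turn about the tool's z in rad. In form: {"slide": [[dx, dy, dz], ...], "roll": [roll, ...]}. A call has 1 to 20 rows; each row is the pose to reach, as a shift and turn from the pose commanded when the call began, along the tool's axes at that moment; what a row does not reach only later rows make up. A row lasts 1/10 s, in which the tool goes at most 50 mm and 8.59 degrees, less where a joint would pass 70% of its speed; a pose out of reach is approached as far as the arm can. A call with a gripper value outside its range is refused whole. "gripper" is the finger opening in cm, from 0 to 8.7, set as the call begins (left out, the last holds). The fingers move at their own pace and stop on an object; "squeeze" is the grip in N (left out, the last holds). Time passes only in rows, so rows that repeat a pose let the fingers close. It gives the time, the measured TCP pose, the force, the opening and the grip force at its end, in the units of the state.
- monitor.get_state(): the state, without advancing time (a new reading comes with each control period).
- cams.get_image(name): name is "side" or "top"; returns the picture (384x512x3 uint8, red, green, blue); there is no depth.
- cams.get_calibration(name): a dict with "mtx" (3x3 intrinsics, pixels), "R" (3x3) and "t" (3): a world point X has camera coordinates R X + t. Camera axes: x right, y down, z forward; pixel columns grow to the right and rows downward; lengths in m; the calibration is good to about 2 mm. A picture is of the moment at which its call begins. get_calibration takes no time and is no camera call.
- workorder.close_job(): hands the job in; it is judged then, once.
The state is a dict: "time": time; "joint_positions": joint angles; "qd": joint speeds; "joint_torque": joint torques, N m; "position": TCP position; "tool_rot": TCP orientation; "ft_force": force on the tool from outside, world axes, zero at the start; "torque": the same for the moment, N m; "grip_width": opening from 0.0 (shut) to 1.0 (fully open); "grip_force": force on a finger pad.
Only numpy, scipy, OpenCV 4.12 (cv2) and the standard library are available. Lean on these libraries where they do the work, as an engineer would, in place of code of your own. Each camera call takes 0.05 s, during which the arm holds its last target. There are 200 camera calls.

## Working session

There is one attempt and no reset: what is moved stays moved. The work goes in short steps, Python scripts to look and compute and a tool call to move; the robot and the scene stay as the last step left them, time stands still between calls to the robot, and variables do not carry over. Pictures are saved under pics/ and viewed, at most 10 in all, crops included, and the job is handed in when it is done.

Besides the shell and the picture viewer there is one more tool, called after "Call:" as name([rows], argument=value, ...), one row to a line, values as JSON. move_arm: Moves the arm, as the interface text tells. Its arguments: {"type":"object","properties":{"slide":{"type":"array","items":{"type":"array","items":{"type":"number"}}},"roll":{"type":"array","items":{"type":"number"}},"gripper":{"type":"number"},"squeeze":{"type":"number"}},"required":["slide","roll"]}

```bash
mkdir -p pics && python3 - <<'E'
from bench import monitor, cams
import cv2, numpy as np
s=monitor.get_state(); print({k:np.round(v,3) for k,v in s.items()})
for n in("top","side"):
    im=cams.get_image(n); cv2.imwrite(f"pics/{n}0.png",im[...,::-1])
    c=cams.get_calibration(n); print(n,{k:np.round(v,4).tolist() for k,v in c.items()})
E
```

```text
{'time': np.float64(0.0), 'joint_positions': array([ 1.125,  0.322, -0.07 ,  1.452,  0.023,  1.371, -0.057]), 'qd': array([-0.   ,  0.001, -0.002,  0.002, -0.001,  0.002, -0.   ]), 'joint_torque': array([ 0.0000e+00, -4.9129e+01, -4.0400e-01, -3.1253e+01, -6.4000e-02,
        4.4000e-02,  0.0000e+00]), 'position': array([ 0.288, -0.582,  0.221]), 'tool_rot': array([-3.057e+00, -7.150e-01,  1.000e-03]), 'ft_force': array([-0.317,  0.19 ,  0.498]), 'torque': array([ 0.021,  0.001, -0.013]), 'grip_force': np.float64(0.0), 'grip_width': np.float64(1.003)}
top {'mtx': [[373.374, 0.0, 250.4485], [0.0, 373.374, 180.631], [0.0, 0.0, 1.0]], 'R': [[0.0285, -0.9996, 0.0024], [-0.9883, -0.0286, -0.15], [0.15, 0.0019, -0.9887]], 't': [-0.1295, 0.5738, 0.82]}
side {'mtx': [[375.224, 0.0, 253.1837], [0.0, 375.224, 188.4725], [0.0, 0.0, 1.0]], 'R': [[-0.9178, -0.3969, 0.0074], [-0.1665, 0.368, -0.9148], [0.3603, -0.8409, -0.4038]], 't': [0.4582, 0.1821, 0.7089]}
```

View pics/top0.png

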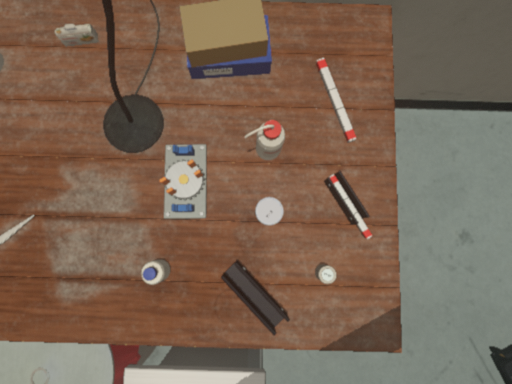

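View pics/side0.png

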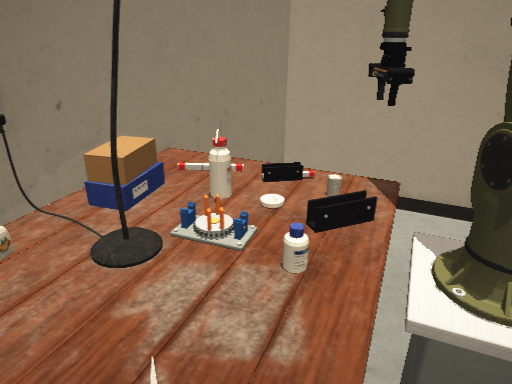

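The top view shows:
- **Take-up unit:** about (185,181).
- **Bars:** (a) in the short black cradle, (334,178)–(369,235), and (b) loose on the table, (322,62)–(351,137). Bar (a) fits because it lies in a cradle and is the shorter of the two.
- **Cradles:** the small one with the bar at (347,200), and a long empty one at (255,296). The small one is the one meant.

Next I measure and confirm with one enlarged crop.

```bash
cat > h.py <<'E'
import numpy as np, cv2
from bench import monitor, cams, workorder
C={n:cams.get_calibration(n) for n in("top","side")}
for c in C.values():
    for k in c: c[k]=np.array(c[k],float)
def ray(n,p,z):
    c=C[n]; o=-c["R"].T@c["t"]; d=c["R"].T@np.linalg.solve(c["mtx"],[p[0],p[1],1]); return o+d*(z-o[2])/d[2]
def proj(n,X):
    c=C[n]; v=c["mtx"]@(c["R"]@np.array(X)+c["t"]); return v[:2]/v[2]
def blobs(im,lo,hi,roi,mina=5):
    u0,v0,u1,v1=roi; hsv=cv2.cvtColor(np.ascontiguousarray(im[v0:v1,u0:u1]),cv2.COLOR_RGB2HSV)
    m=cv2.inRange(hsv,np.array(lo),np.array(hi)); k,l,st,ce=cv2.connectedComponentsWithStats(m)
    out=[]
    for i in range(1,k):
        if st[i,4]>=mina:
            ys,xs=np.where(l==i); out.append((st[i,4],ce[i]+[u0,v0],cv2.minAreaRect(np.float32(np.c_[xs+u0,ys+v0]))))
    return out
E
python3 - <<'E'
from h import *
im=cv2.imread("pics/top0.png")[...,::-1]
np.set_printoptions(precision=4,suppress=True)
def show(t,lo,hi,roi,z,mina=5):
    for a,c,r in blobs(im,lo,hi,roi,mina): print(t,a,c.round(1),ray("top",c,z)[:2],"rect mm",np.round(r[1],1),"box",[ray("top",p,z)[:2].round(4).tolist() for p in cv2.boxPoints(r)] if a>30 else "")
show("barred",[0,150,100],[8,255,255],(310,165,385,250),.021)
show("barwhite",[0,0,150],[180,70,255],(310,165,385,250),.021,10)
show("black",[0,0,0],[180,255,60],(310,165,385,250),.048,20)
show("loosered",[0,150,100],[8,255,255],(305,45,365,150),.015)
show("blue",[100,120,50],[125,255,255],(155,135,215,225),.061)
show("orange",[5,150,150],[18,255,255],(155,135,215,225),.081)
show("plate",[0,0,90],[180,60,255],(155,135,215,225),.01,50)
show("can",[0,0,120],[180,60,255],(305,255,345,295),.056,30)
show("dish",[0,0,150],[180,60,255],(245,190,295,235),.015,30)
show("buf",[0,0,150],[180,60,255],(130,250,180,295),.05,30)
show("wash",[0,0,150],[180,60,255],(240,110,300,165),.1,30)
E1=1
a=cv2.resize(im[160:255,300:400],(400,380),interpolation=cv2.INTER_CUBIC); b=cv2.resize(im[135:230,140:230],(360,380),interpolation=cv2.INTER_CUBIC)
cv2.imwrite("pics/crop.png",np.hstack([a,b])[...,::-1])
E
```

```text
barred 32 [333.8 178.9] [ 0.5906 -0.3106] rect mm [4.9 5.8] box [[0.5925, -0.3017], [0.5991, -0.3141], [0.5887, -0.3193], [0.5821, -0.3069]]
barred 43 [366.5 233.1] [ 0.4652 -0.3861] rect mm [5.3 7.7] box [[0.4657, -0.3753], [0.4754, -0.3909], [0.465, -0.3971], [0.4554, -0.3815]]
barwhite 309 [350.9 206.5] [ 0.5261 -0.3505] rect mm [56.3  6.7] box [[0.5783, -0.3062], [0.5874, -0.3197], [0.4774, -0.3895], [0.4686, -0.3761]]
black 233 [351.  195.3] [ 0.5493 -0.3439] rect mm [51.9  4.7] box [[0.5963, -0.3064], [0.6026, -0.3156], [0.5043, -0.3793], [0.4982, -0.3702]]
black 20 [327.2 181.8] [ 0.5789 -0.2895] rect mm [5.  4.2] box 
black 182 [341.8 204.5] [ 0.5277 -0.3227] rect mm [44.9  4.4] box [[0.5671, -0.2912], [0.5729, -0.2999], [0.4878, -0.3541], [0.4822, -0.3455]]
loosered 67 [321.4  63.8] [ 0.8833 -0.2825] rect mm [ 7.2 10.3] box [[0.8855, -0.2674], [0.8985, -0.2905], [0.8816, -0.2985], [0.8687, -0.2754]]
loosered 70 [349.8 134.3] [ 0.7029 -0.3517] rect mm [7.  9.6] box [[0.7066, -0.3375], [0.7157, -0.3595], [0.6993, -0.3653], [0.6902, -0.3434]]
blue 5 [174. 148.] [0.6453 0.0645] 
[... 524 characters left out ...]
.4] box 
plate 2530 [185.3 182.1] [0.5743 0.0433] rect mm [74. 42.] box [[0.6666, 0.1004], [0.6696, -0.0019], [0.4899, -0.0103], [0.4871, 0.089]]
can 256 [326.9 274.3] [ 0.3723 -0.2866] rect mm [17.7 17. ] box [[0.3722, -0.2606], [0.3988, -0.287], [0.3726, -0.3144], [0.3463, -0.288]]
dish 635 [269.1 210.6] [ 0.5113 -0.1591] rect mm [27.6 27.6] box [[0.5103, -0.1127], [0.558, -0.1577], [0.5129, -0.2047], [0.4659, -0.1597]]
buf 250 [152.8 272.3] [0.3651 0.097 ] rect mm [21.9 21.9] box [[0.3637, 0.133], [0.3983, 0.101], [0.3657, 0.0645], [0.3315, 0.0965]]
wash 318 [267.6 136.7] [ 0.6675 -0.148 ] rect mm [37.6 21.8] box [[0.6599, -0.0962], [0.7079, -0.1086], [0.6855, -0.1889], [0.6379, -0.1758]]
```

View pics/crop.png

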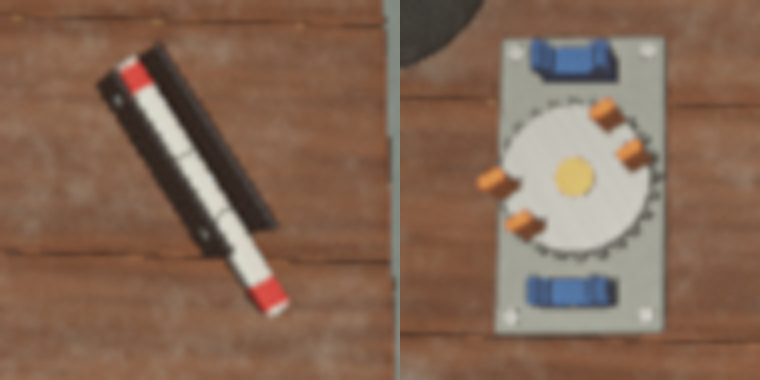

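The crop confirms the bar meant: plain, with two dark lines and about 146 mm between its red bands. It lies in the short cradle with its near end free at image (366,233). The slot lies at about −0.96 rad in the world, and the notch line runs roughly along world x. Next I work out the move to above the free end.

```bash
cat >> h.py <<'E'
from scipy.spatial.transform import Rotation as Ro
def go(x,y,z,yaw):
    s=monitor.get_state(); R=Ro.from_rotvec(s["tool_rot"]).as_matrix(); p=np.array(s["position"])
    cur=np.arctan2(R[1,0],R[0,0]); d=(yaw-cur+np.pi)%(2*np.pi)-np.pi
    print("t",round(s["time"],2),"pos",p.round(4),"yaw",round(cur,3),"tilt",np.round(R[:2,2],3),"slide cm",(R.T@(np.array([x,y,z])-p)*100).round(2),"roll",round(-d,3),"F",np.round(s["ft_force"],1),"w",round(s["grip_width"]*87,1),"gf",round(float(s["grip_force"]),1))
E
python3 - <<'E'
from h import *
go(.474,-.381,.10,.542)
go(.474,-.381,.003,.542)
E
```

```text
t 0.1 pos [ 0.2882 -0.5821  0.2216] yaw 0.46 tilt [-0.001  0.002] slide cm [25.57 -9.75 12.17] roll -0.082 F [-0.4 -0.6 -0.1] w 86.8 gf 0.0
t 0.1 pos [ 0.2882 -0.5821  0.2216] yaw 0.46 tilt [-0.001  0.002] slide cm [25.58 -9.73 21.87] roll -0.082 F [-0.4 -0.6 -0.1] w 86.8 gf 0.0
```

Call:
move_arm([
  [5, -2, 2],
  [10, -4, 4],
  [15, -6, 6],
  [20, -8, 8],
  [24, -9.4, 9],
  [25.6, -9.75, 10],
  [25.6, -9.75, 12],
  [25.6, -9.75, 12],
  [25.6, -9.75, 12],
], roll=[-0.02, -0.04, -0.06, -0.08, -0.08, -0.08, -0.08, -0.08, -0.08], gripper=6)

```text
time: 1.0
position: [0.4735, -0.3823, 0.1022]
tool_rot: [-3.028, -0.836, 0.002]
ft_force: [-1.0, -0.7, 0.2]
grip_width: 0.691
grip_force: 0.0
```

```bash
python3 - <<'E'
from h import *
go(.474,-.381,.003,.542)
im=cams.get_image("top"); sd=cams.get_image("side")
a=cv2.resize(im[160:290,270:400],(400,400),interpolation=cv2.INTER_CUBIC); b=cv2.resize(sd[100:230,240:370],(400,400),interpolation=cv2.INTER_CUBIC)
cv2.imwrite("pics/c2.png",np.hstack([a,b])[...,::-1])
E
```

```text
t 1.0 pos [ 0.4735 -0.3823  0.1022] yaw 0.539 tilt [-0.002  0.   ] slide cm [ 0.13 -0.07  9.92] roll -0.003 F [-1.  -0.7  0.2] w 60.2 gf 0.0
```

View pics/c2.png

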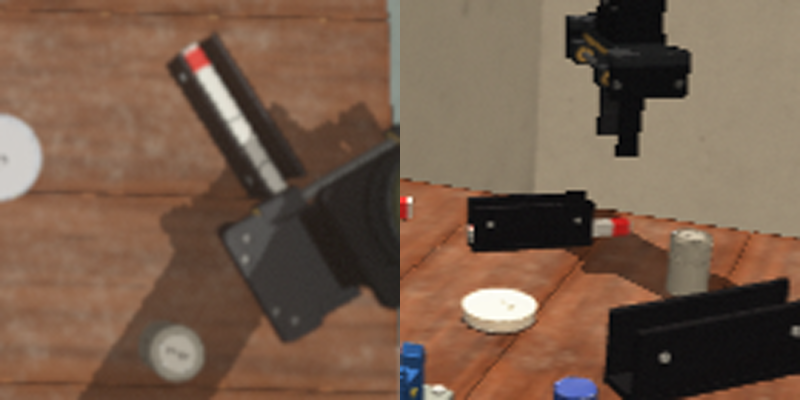

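The gripper is above the free end with the fingers straddling the bar line, and the can at crop (180,350) is clear. I descend and grip.

Call:
move_arm([
  [0, 0, 3],
  [0, 0, 6],
  [0, 0, 8],
  [0, 0, 9],
  [0, 0, 9.7],
  [0, 0, 9.7],
  [0, 0, 9.7],
], roll=[0, 0, 0, 0, 0, 0, 0])

```text
time: 1.8
position: [0.4752, -0.3824, 0.0068]
tool_rot: [3.026, 0.837, 0.002]
ft_force: [0.6, 0.1, -0.1]
grip_width: 0.696
grip_force: 0.0
```

Call:
move_arm([
  [0, 0, 0],
  [0, 0, 0],
  [0, 0, 0],
  [0, 0, 0],
  [0, 0, 0],
  [0, 0, 0],
  [0, 0, 0],
], roll=[0, 0, 0, 0, 0, 0, 0], gripper=0.5, squeeze=45)

```text
time: 2.5
position: [0.4746, -0.3816, 0.0055]
tool_rot: [3.028, 0.838, -0.0]
ft_force: [-0.8, -0.3, -0.0]
grip_width: 0.171
grip_force: 45.0
```

Call:
move_arm([
  [0, 0, -1],
  [0, 0, -3],
  [0, 0, -6],
  [0, 0, -10],
  [0, 0, -15],
  [0, 0, -20],
  [0, 0, -24],
  [0, 0, -24],
  [0, 0, -24],
], roll=[0, 0, 0, 0, 0, 0, 0, 0, 0])

```text
time: 3.4
position: [0.4749, -0.3817, 0.2472]
tool_rot: [3.026, 0.837, 0.002]
ft_force: [0.1, -0.2, -2.0]
grip_width: 0.17
grip_force: 45.0
```

```bash
python3 - <<'E'
from h import *
go(.486,.188,.245,2.177)
im=cams.get_image("top"); cv2.imwrite("pics/t3.png",im[...,::-1])
sd=cams.get_image("side"); cv2.imwrite("pics/s3.png",sd[...,::-1])
# refine unit from first picture
im=cv2.imread("pics/top0.png")[...,::-1]
np.set_printoptions(precision=4,suppress=True)
g=cv2.cvtColor(np.ascontiguousarray(im),cv2.COLOR_RGB2HSV)
# axle hub (yellow), posts with wider mask
for t,lo,hi,z in(("hub",[20,80,120],[35,255,255],.032),("blue",[98,60,30],[130,255,255],.061)):
    for a,c,r in blobs(im,lo,hi,(155,135,215,225),15): print(t,a,c.round(1),ray("top",c,z)[:2],[p.round(1).tolist() for p in cv2.boxPoints(r)])
s=cv2.imread("pics/side0.png")[...,::-1]
for t,lo,hi,z in(("hub",[20,80,120],[35,255,255],.032),("blue",[98,100,30],[130,255,255],.061),("orange",[5,150,120],[18,255,255],.081)):
    for a,c,r in blobs(s,lo,hi,(165,185,265,255),5): print("side",t,a,c.round(1),ray("side",c,z)[:2],[p.round(1).tolist() for p in cv2.boxPoints(r)])
E
```

```text
t 3.4 pos [ 0.4749 -0.3817  0.2472] yaw 0.54 tilt [ 0.002 -0.002] slide cm [ 30.24 -48.3    0.12] roll -1.637 F [ 0.1 -0.2 -2. ] w 14.8 gf 45.0
hub 67 [183.  178.9] [0.5786 0.0452] [[179.0, 175.0], [187.0, 175.0], [187.0, 183.0], [179.0, 183.0]]
blue 144 [182.2 149.5] [0.6422 0.0454] [[173.0, 145.0], [192.0, 145.0], [192.0, 154.0], [173.0, 154.0]]
blue 131 [181.7 207.6] [0.5092 0.0391] [[172.0, 204.0], [192.0, 204.0], [192.0, 211.0], [172.0, 211.0]]
side hub 31 [214.7 219.8] [0.5777 0.043 ] [[212.0, 222.0], [212.0, 218.0], [219.0, 218.0], [219.0, 222.0]]
side blue 281 [187.5 214.9] [0.6167 0.094 ] [[180.0, 202.0], [194.0, 202.0], [194.0, 227.0], [180.0, 227.0]]
side blue 262 [240.2 225.2] [0.4911 0.0885] [[234.0, 212.0], [246.0, 212.0], [246.0, 238.0], [234.0, 238.0]]
side orange 17 [173.5 186.9] [0.7054 0.0155] [[169.6999969482422, 187.10000610351562], [176.60000610351562, 184.8000030517578], [177.3000030517578, 186.89999389648438], [170.39999389648438, 189.1999969482422]]
side orange 230 [179.6 194. ] [0.6687 0.0443] [[160.39999389648438, 200.10000610351562], [192.0, 179.0], [197.8
[... 274 characters left out ...]
side orange 7 [205.9 187.9] [ 0.6307 -0.0122] [[203.0, 187.0], [208.0, 187.0], [208.0, 188.0], [203.0, 188.0]]
side orange 12 [167.1 191.6] [0.7034 0.0449] [[165.0, 191.0], [170.0, 191.0], [170.0, 193.0], [165.0, 193.0]]
side orange 5 [184.8 201.8] [0.6346 0.0749] [[183.0, 202.0], [186.0, 201.0], [186.3000030517578, 201.89999389648438], [183.3000030517578, 202.89999389648438]]
side orange 1234 [221.8 243.4] [0.4778 0.195 ] [[165.0, 213.0], [264.0, 213.0], [264.0, 254.0], [165.0, 254.0]]
side orange 66 [171.9 222.7] [0.6053 0.1673] [[163.3000030517578, 223.89999389648438], [178.3000030517578, 215.6999969482422], [181.6999969482422, 221.89999389648438], [166.6999969482422, 230.10000610351562]]
```

Call:
move_arm([
  [1, -2, 0],
  [3, -5, 0],
  [6, -9, 0],
  [8, -13, 0],
  [10.5, -17, 0],
  [13, -21, 0],
  [15.5, -25, 0],
  [18, -29, 0],
  [20.5, -33, 0],
  [23, -37, 0],
  [25.5, -41, 0],
  [27.5, -44, 0],
  [29, -46.5, 0],
  [30.2, -48.3, 0],
  [30.2, -48.3, 0],
  [30.2, -48.3, 0],
  [30.2, -48.3, 0],
], roll=[-0.06, -0.18, -0.3, -0.42, -0.54, -0.66, -0.78, -0.9, -1.02, -1.14, -1.26, -1.38, -1.5, -1.58, -1.645, -1.645, -1.645])

```text
time: 5.2
position: [0.4853, 0.1869, 0.2446]
tool_rot: [-1.45, -2.786, 0.002]
ft_force: [-0.8, 0.9, -1.4]
grip_width: 0.167
grip_force: 45.0
```

```bash
python3 - <<'E'
from h import *
go(.486,.188,.01,2.187)
im=cams.get_image("top"); sd=cams.get_image("side"); cv2.imwrite("pics/t4.png",im[...,::-1])
cv2.imwrite("pics/c4.png",cv2.resize(np.hstack([im[60:310,20:270],sd[30:280,130:380]]),(800,400))[...,::-1])
E
```

```text
t 5.2 pos [0.4853 0.1869 0.2446] yaw 2.182 tilt [-0.002 -0.001] slide cm [ 0.04  0.16 23.46] roll -0.005 F [-0.8  0.9 -1.4] w 14.5 gf 45.0
```

View pics/c4.png

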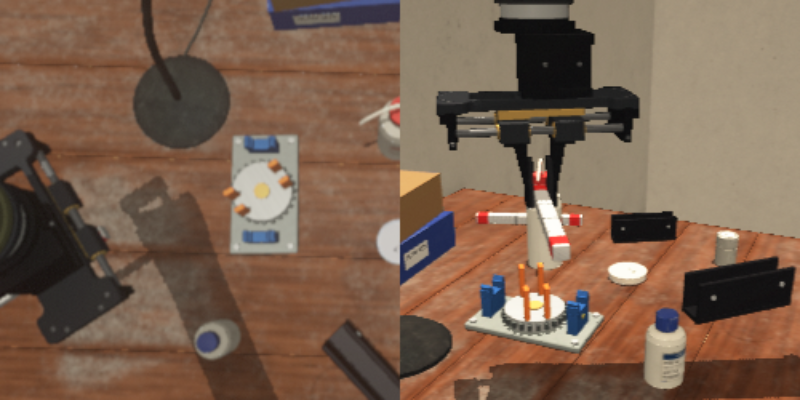

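The bar is held by its end with the far end pointing left, and the area below is clear, with the buffer bottle at crop (215,340) well away. I check the bar's pitch before lowering it.

```bash
python3 - <<'E'
from h import *
d=np.array([np.cos(2.182),np.sin(2.182)])
g=np.array([.4853,.1869])
for L in(-.0147,.148):
  for z in(.23,.24,.25,.26): print(L,z,proj("side",[*(g+L*d),z]).round(1),proj("top",[*(g+L*d),z]).round(1))
s=cv2.imread("pics/c4.png")
sd=cams.get_image("side")
for lo,hi in(([0,150,80],[8,255,255]),([172,150,80],[180,255,255])):
  for a,c,r in blobs(sd,lo,hi,(200,120,245,200),8): print(a,c.round(1),[p.round(1).tolist() for p in cv2.boxPoints(r)])
E
```

```text
-0.0147 0.23 [216.8 161.7] [ 88.3 206.6]
-0.0147 0.24 [216.6 156.2] [ 85.9 206.1]
-0.0147 0.25 [216.4 150.6] [ 83.4 205.7]
-0.0147 0.26 [216.3 145. ] [ 80.8 205.2]
0.148 0.23 [230.8 202.2] [  7.3 257.7]
0.148 0.24 [230.7 195.5] [  3.5 258. ]
0.148 0.25 [230.6 188.6] [ -0.3 258.4]
0.148 0.26 [230.4 181.5] [ -4.3 258.7]
74 [217.  142.8] [[213.0, 137.0], [221.0, 137.0], [221.0, 148.0], [213.0, 148.0]]
47 [238.5 166.9] [[236.0, 171.0], [236.0, 163.0], [242.0, 163.0], [242.0, 171.0]]
64 [228.4 180. ] [[220.8000030517578, 178.89999389648438], [232.8000030517578, 174.10000610351562], [236.10000610351562, 182.1999969482422], [224.0, 187.0]]
```

Call:
move_arm([
  [0, 0.1, 4],
  [0, 0.1, 8],
  [0, 0.1, 12],
  [0, 0.1, 16],
  [0, 0.1, 19],
  [0, 0.1, 21.5],
  [0, 0.1, 23],
  [0, 0.1, 23.7],
  [0, 0.1, 24.1],
  [0, 0.1, 24.1],
  [0, 0.1, 24.1],
], roll=[0, 0, 0, 0, 0, 0, 0, 0, 0, 0, 0])

```text
time: 6.45
position: [0.4871, 0.1888, 0.0056]
tool_rot: [1.446, 2.787, 0.002]
ft_force: [-0.4, 0.1, -0.1]
grip_width: 0.169
grip_force: 45.0
```

Call:
move_arm([
  [0, 0, 0],
  [0, 0, 0],
  [0, 0, 0],
  [0, 0, 0],
  [0, 0, 0],
], roll=[0, 0, 0, 0, 0], gripper=5)

```text
time: 6.95
position: [0.4863, 0.1886, 0.0046]
tool_rot: [1.446, 2.789, -0.0]
ft_force: [-0.1, 0.0, -0.4]
grip_width: 0.52
grip_force: 0.0
```

Call:
move_arm([
  [0, 0, -2],
  [0, 0, -5],
  [0, 0, -8],
  [0, 0, -12],
  [0, 0, -12],
], roll=[0, 0, 0, 0, 0])

```text
time: 7.45
position: [0.4896, 0.1903, 0.1297]
tool_rot: [1.443, 2.782, 0.01]
ft_force: [0.0, 1.4, 0.2]
grip_width: 0.577
grip_force: 0.0
```

```bash
python3 - <<'E'
from h import *
go(.45,.239,.1,2.187)
im=cams.get_image("top"); sd=cams.get_image("side"); cv2.imwrite("pics/t5.png",im[...,::-1]); cv2.imwrite("pics/s5.png",sd[...,::-1])
cv2.imwrite("pics/c5.png",cv2.resize(np.hstack([im[100:300,0:200],sd[150:350,100:300]]),(800,400))[...,::-1])
E
```

```text
t 7.45 pos [0.4896 0.1903 0.1297] yaw 2.185 tilt [0.009 0.002] slide cm [ 6.27 -0.46  2.95] roll -0.002 F [0.  1.4 0.2] w 50.2 gf 0.0
```

View pics/c5.png

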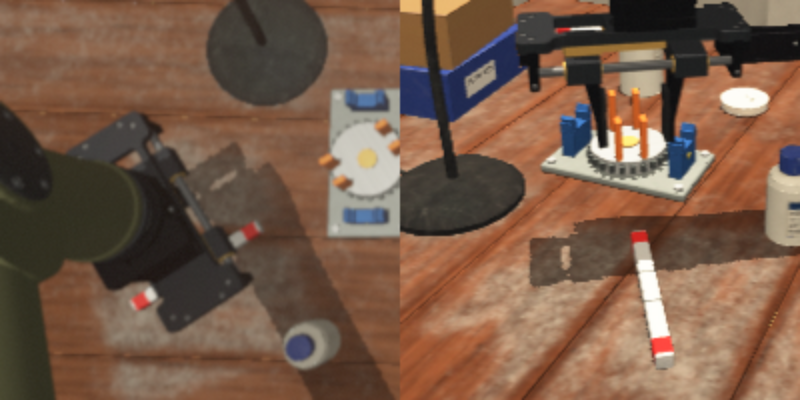

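The bar lies flat on the table with both red bands visible, at top px ≈ (122,216) and (73,249). I measure its middle.

```bash
python3 - <<'E'
from h import *
np.set_printoptions(precision=4,suppress=True)
for n,roi,z in(("top",(50,200,140,265),.015),("side",(205,255,250,340),.0125)):
    im=cv2.imread(f"pics/{n[0]}5.png")[...,::-1]
    P=[]
    for a,c,r in blobs(im,[0,150,80],[8,255,255],roi,10): P.append(ray(n,c,z)[:2]); print(n,a,c.round(1),P[-1])
    if len(P)==2:
        d=P[0]-P[1]; print("mid",(P[0]+P[1])/2,"len",np.linalg.norm(d),"yaw",np.arctan2(d[1],d[0])%np.pi)
E
```

```text
top 43 [124.7 215.7] [0.4897 0.1806]
top 39 [ 70.  250.5] [0.4056 0.301 ]
mid [0.4476 0.2408] len 0.1468896264514719 yaw 2.1805505890910997
side 47 [219.2 268.1] [0.4933 0.1803]
side 76 [230.5 322.2] [0.4087 0.3005]
mid [0.451  0.2404] len 0.14698171262277313 yaw 2.183583491612315
```

Call:
move_arm([
  [2, 0, 0],
  [5, 0, 2],
  [6.4, -0.1, 5],
  [6.4, -0.1, 7],
  [6.4, -0.1, 7],
  [6.4, -0.1, 7],
  [6.4, -0.1, 7],
], roll=[0, 0, 0, 0, 0, 0, 0], gripper=5)

```text
time: 8.25
position: [0.4493, 0.2403, 0.0552]
tool_rot: [1.447, 2.788, 0.001]
ft_force: [0.6, -0.3, 0.6]
grip_width: 0.574
grip_force: 0.0
```

```bash
python3 - <<'E'
from h import *
go(.449,.2405,.002,2.183)
E
```

```text
t 8.25 pos [0.4493 0.2403 0.0552] yaw 2.184 tilt [0.001 0.   ] slide cm [ 0.04 -0.01  5.32] roll 0.001 F [ 0.6 -0.3  0.6] w 49.9 gf 0.0
```

Call:
move_arm([
  [0, 0, 2],
  [0, 0, 4],
  [0, 0, 4.8],
  [0, 0, 5.2],
  [0, 0, 5.2],
  [0, 0, 5.2],
], roll=[0, 0, 0, 0, 0, 0])

```text
time: 8.85
position: [0.4492, 0.2406, 0.0034]
tool_rot: [1.446, 2.788, 0.002]
ft_force: [0.9, -0.7, 0.5]
grip_width: 0.57
grip_force: 0.0
```

Call:
move_arm([
  [0, 0, 0],
  [0, 0, 0],
  [0, 0, 0],
  [0, 0, 0],
  [0, 0, 0],
  [0, 0, 0],
  [0, 0, 0],
], roll=[0, 0, 0, 0, 0, 0, 0], gripper=0.5, squeeze=60)

```text
time: 9.55
position: [0.4486, 0.2404, 0.0026]
tool_rot: [1.446, 2.789, 0.0]
ft_force: [0.6, 0.9, -0.4]
grip_width: 0.163
grip_force: 60.0
```

Call:
move_arm([
  [0, 0, -2],
  [0, 0, -5],
  [0, 0, -9],
  [0, 0, -14],
  [0, 0, -17],
  [0, 0, -18],
  [0, 0, -18],
  [0, 0, -18],
], roll=[0, 0, 0, 0, 0, 0, 0, 0])

```text
time: 10.35
position: [0.4476, 0.2396, 0.1809]
tool_rot: [-1.446, -2.787, 0.003]
ft_force: [0.9, 0.3, -2.1]
grip_width: 0.169
grip_force: 60.0
```

```bash
python3 - <<'E'
from h import *
go(.578,.044,.18,2.187)
for n in("top","side"): cv2.imwrite(f"pics/{n[0]}6.png",cams.get_image(n)[...,::-1])
E
```

```text
t 10.35 pos [0.4476 0.2396 0.1809] yaw 2.185 tilt [-0.002 -0.001] slide cm [-23.5   -0.61   0.09] roll -0.002 F [ 0.9  0.3 -2.1] w 14.7 gf 60.0
```

```bash
python3 - <<'E'
from h import *
im=cv2.imread("pics/side0.png"); t=cv2.imread("pics/top0.png")
g=im.max(2); tg=t.max(2)
for v in(40,80,120,160,200,225):
    u=np.where(g[v,100:140]<70)[0]+100
    print("side",v,u.min() if len(u) else None,u.max() if len(u) else None)
    p=(u.mean(),v)
    for z in np.arange(0,.7,.1):
        X=ray("side",p,z); q=proj("top",X)
        if 0<=q[1]<150:
            w=np.where(tg[int(q[1]),95:145]<60)[0]+95
            print("   z",round(z,1),X[:2].round(3),q.round(0),"stem cols",(w.min(),w.max()) if len(w) else None)
E
```

```text
side 40 112 117
side 80 111 116
side 120 111 115
   z 0.3 [0.653 0.237] [ 42. 107.] stem cols (np.int64(120), np.int64(126))
side 160 111 116
   z 0.1 [ 0.936 -0.036] [222.  22.] stem cols (np.int64(107), np.int64(113))
   z 0.2 [0.724 0.177] [105.  90.] stem cols (np.int64(114), np.int64(117))
side 200 117 139
   z 0.0 [ 0.888 -0.007] [212.  62.] stem cols (np.int64(109), np.int64(113))
   z 0.1 [0.734 0.153] [133. 104.] stem cols (np.int64(118), np.int64(124))
side 225 122 125
   z 0.0 [0.795 0.105] [166.  95.] stem cols (np.int64(116), np.int64(137))
   z 0.1 [0.662 0.24 ] [ 91. 134.] stem cols (np.int64(106), np.int64(128))
```

Call:
move_arm([
  [-2, 0, 0],
  [-6, -0.1, 0],
  [-10, -0.2, 0],
  [-14, -0.4, 0],
  [-18, -0.5, 0],
  [-21, -0.6, 1],
  [-23, -0.6, 3],
  [-23.5, -0.6, 5],
  [-23.5, -0.6, 6],
  [-23.5, -0.6, 6],
  [-23.5, -0.6, 6],
], roll=[0, 0, 0, 0, 0, 0, 0, 0, 0, 0, 0])

```text
time: 11.55
position: [0.5786, 0.046, 0.1225]
tool_rot: [-1.443, -2.789, -0.0]
ft_force: [-0.1, 0.3, -0.0]
grip_width: 0.169
grip_force: 60.0
```

```bash
python3 - <<'E'
from h import *
go(.578,.044,.12,2.187)
im=cams.get_image("top"); sd=cams.get_image("side"); cv2.imwrite("pics/t7.png",im[...,::-1]); cv2.imwrite("pics/s7.png",sd[...,::-1])
cv2.imwrite("pics/c7.png",cv2.resize(np.hstack([im[130:230,130:230],sd[150:250,165:265]]),(800,400),interpolation=cv2.INTER_CUBIC)[...,::-1])
E
```

```text
t 11.55 pos [0.5786 0.046  0.1225] yaw 2.187 tilt [-0.001  0.001] slide cm [-0.13 -0.16  0.25] roll -0.0 F [-0.1  0.3 -0. ] w 14.7 gf 60.0
```

View pics/c7.png

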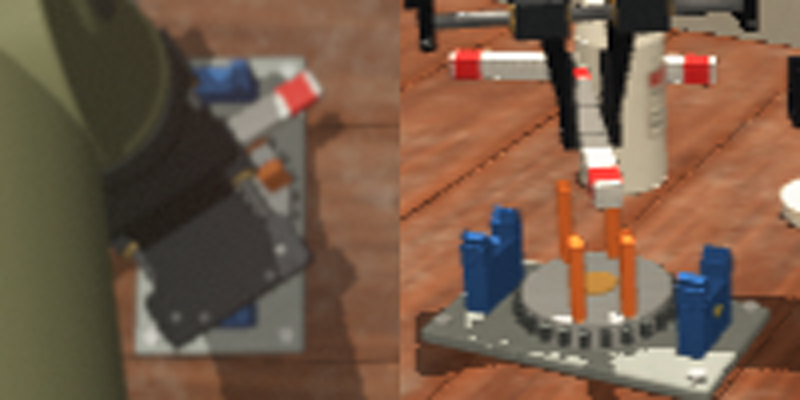

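```bash
python3 - <<'E'
from h import *
np.set_printoptions(precision=4,suppress=True)
sd=cv2.imread("pics/s7.png"); c=sd[180:235,195:235]; c0=cv2.imread("pics/s5.png")
cv2.imwrite("pics/c8.png",cv2.resize(c,(720,990)[::1],interpolation=cv2.INTER_NEAREST)[:594])
s0=cv2.imread("pics/side0.png")[180:213,195:235]
cv2.imwrite("pics/c8.png",np.hstack([cv2.resize(sd[180:213,195:235],(400,330),interpolation=cv2.INTER_NEAREST),cv2.resize(s0,(400,330),interpolation=cv2.INTER_NEAREST)]))
# expected lug-top and bar pixels for axle (.578,.044), slot yaw
A=np.array([.578,.044])
for yaw in(2.187,):
    d=np.array([np.cos(yaw),np.sin(yaw)]); n=np.array([d[1],-d[0]])
    for r in(.036,-.036):
        for w in(.014,-.014): print(r,w,"side",proj("side",[*(A+r*d+w*n),.081]).round(1),"top",proj("top",[*(A+r*d+w*n),.081]).round(1))
    # bar red end (73 mm) predicted at TCP
    T=np.array([.5786,.046]); print("bar end + ",proj("side",[*(T+.085*d),.1275]).round(1),"bar red far top",proj("top",[*(T-.073*d),.135]).round(1))
t=cv2.imread("pics/t7.png")[...,::-1]; 
for a,c,r in blobs(t,[0,150,80],[8,255,255],(190,140,215,165),8): print("red far",a,c.round(1),ray("top",c,.135)[:2])
E
```

```text
0.036 0.014 side [209.1 208.5] top [162.5 179.5]
0.036 -0.014 side [222.  207.4] top [169.1 189.9]
-0.036 0.014 side [206.  194.8] top [190.  161.8]
-0.036 -0.014 side [217.9 193.8] top [196.8 172.1]
bar end +  [216.9 198.3] bar red far top [203.6 152.1]
red far 44 [204.2 153.4] [ 0.6182 -0.015 ]
```

View pics/c8.png

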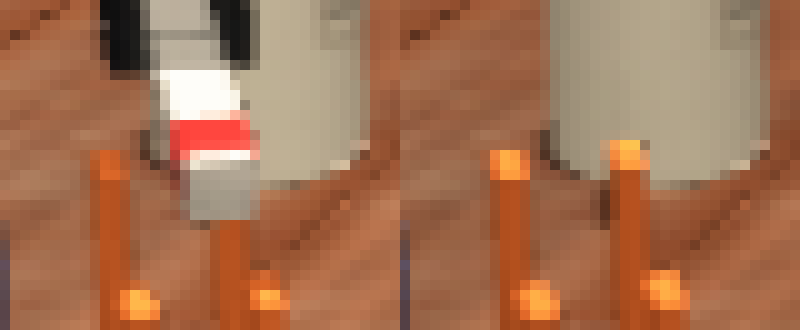

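The lug tops sit where predicted in both views, within about 1 px. The bar is over the slot, to within about 2 mm. I lower it into the slot.

Call:
move_arm([
  [-0.1, -0.15, 0.5],
  [-0.1, -0.15, 1.5],
  [-0.1, -0.15, 2.5],
  [-0.1, -0.15, 3.2],
  [-0.1, -0.15, 3.8],
  [-0.1, -0.15, 4.2],
  [-0.1, -0.15, 4.6],
  [-0.1, -0.15, 4.6],
], roll=[0, 0, 0, 0, 0, 0, 0, 0])

```text
time: 12.45
position: [0.578, 0.0431, 0.076]
tool_rot: [-1.446, -2.788, 0.001]
ft_force: [-0.5, 0.7, -0.3]
grip_width: 0.167
grip_force: 60.0
```

```bash
python3 - <<'E'
from h import *
go(.578,.044,.070,2.187)
E
```

```text
t 12.45 pos [0.578  0.0431 0.076 ] yaw 2.185 tilt [-0.001 -0.   ] slide cm [0.08 0.05 0.6 ] roll -0.002 F [-0.5  0.7 -0.3] w 14.6 gf 60.0
```

Call:
move_arm([
  [0, 0, 0.3],
  [0, 0, 0.6],
  [0, 0, 0.6],
  [0, 0, 0.6],
], roll=[0, 0, 0, 0])

```text
time: 12.85
position: [0.5784, 0.0431, 0.0705]
tool_rot: [1.446, 2.789, -0.0]
ft_force: [0.3, -0.2, -0.5]
grip_width: 0.165
grip_force: 60.0
```

Call:
move_arm([
  [0, 0, 0],
  [0, 0, 0],
  [0, 0, 0],
  [0, 0, 0],
  [0, 0, 0],
  [0, 0, 0],
], roll=[-0.08, -0.16, -0.24, -0.32, -0.4, -0.4])

```text
time: 13.45
position: [0.5793, 0.044, 0.0709]
tool_rot: [0.862, 3.019, 0.003]
ft_force: [2.7, 2.5, -1.4]
grip_width: 0.165
grip_force: 60.0
```

```bash
python3 - <<'E'
from h import *
go(.578,.044,.070,3.187)
print(np.round(monitor.get_state()["torque"],2))
E
```

```text
t 13.45 pos [0.5793 0.044  0.0709] yaw 2.585 tilt [0.002 0.001] slide cm [ 0.11 -0.07  0.09] roll -0.602 F [ 2.7  2.5 -1.4] w 14.4 gf 60.0
[ 0.43 -0.68 -0.18]
```

Call:
move_arm([
  [0, 0, 0],
  [0, 0, 0],
  [0, 0, 0],
  [0, 0, 0],
  [0, 0, 0],
  [0, 0, 0],
  [0, 0, 0],
  [0, 0, 0],
  [0, 0, 0],
  [0, 0, 0],
], roll=[-0.08, -0.16, -0.24, -0.32, -0.4, -0.48, -0.56, -0.61, -0.61, -0.61])

```text
time: 14.45
position: [0.579, 0.0436, 0.0709]
tool_rot: [-0.08, 3.139, 0.001]
ft_force: [2.6, 2.3, -0.8]
grip_width: 0.161
grip_force: 60.0
```

```bash
python3 - <<'E'
from h import *
np.set_printoptions(precision=4,suppress=True)
go(.578,.044,.0465,3.187)
s=monitor.get_state(); print(np.round(s["torque"],2))
im=cams.get_image("top"); sd=cams.get_image("side"); cv2.imwrite("pics/t9.png",im[...,::-1]); cv2.imwrite("pics/s9.png",sd[...,::-1])
cv2.imwrite("pics/c9.png",cv2.resize(np.hstack([im[130:230,130:230],sd[165:265,165:265]]),(800,400),interpolation=cv2.INTER_CUBIC)[...,::-1])
for n,im,roi in(("top",im,(160,130,210,230)),("side",sd,(165,180,265,250))):
  for a,c,r in blobs(im,[0,160,100],[4,255,255],roi,6): print(n,a,c.round(1),ray(n,c,.083)[:2])
E
```

```text
t 14.45 pos [0.579  0.0436 0.0709] yaw -3.091 tilt [0.001 0.001] slide cm [0.1  0.04 2.44] roll 0.005 F [ 2.6  2.3 -0.8] w 14.0 gf 60.0
[ 0.66 -0.62 -0.2 ]
top 8 [179.8 141.1] [0.6562 0.0479]
top 11 [181.5 208.3] [0.5061 0.0354]
side 48 [183.7 198.2] [0.6446 0.0636]
side 56 [242.2 208.7] [0.501  0.0568]
```

View pics/c9.png

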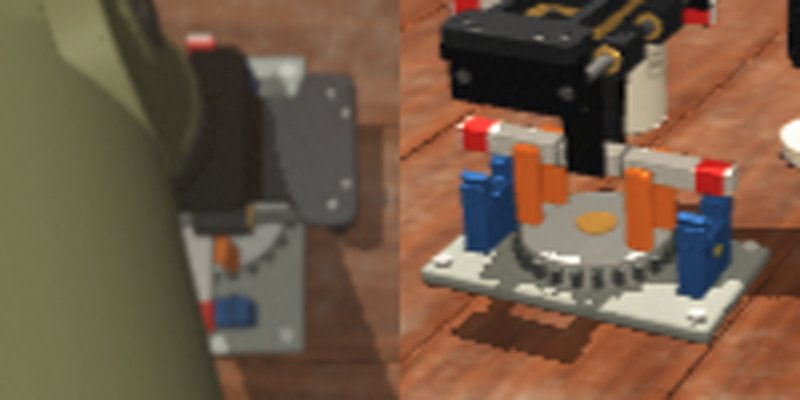

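The side view shows the bar between the lugs, above both notches and in line with them (yaw 0.047 rad). I lower it.

Call:
move_arm([
  [0.05, 0, 0.3],
  [0.1, 0, 0.6],
  [0.1, 0, 0.9],
  [0.1, 0, 1.2],
  [0.1, 0, 1.5],
  [0.1, 0, 1.5],
], roll=[0, 0, 0, 0, 0, 0])

```text
time: 15.15
position: [0.5768, 0.0434, 0.0548]
tool_rot: [0.084, -3.139, -0.001]
ft_force: [-1.5, 3.9, -1.1]
grip_width: 0.164
grip_force: 60.0
```

```bash
python3 - <<'E'
from h import *
go(.578,.044,.0465,3.187)
E
```

```text
t 15.15 pos [0.5768 0.0434 0.0548] yaw -3.088 tilt [-0.001  0.001] slide cm [-0.13  0.05  0.83] roll 0.008 F [-1.5  3.9 -1.1] w 14.3 gf 60.0
```

Call:
move_arm([
  [0, 0, 0.3],
  [0, 0, 0.5],
  [0, 0, 0.7],
  [0, 0, 0.8],
  [0, 0, 0.85],
  [0, 0, 0.85],
], roll=[0, 0, 0, 0, 0, 0])

```text
time: 15.75
position: [0.5774, 0.0431, 0.047]
tool_rot: [-0.084, 3.14, -0.0]
ft_force: [-0.3, 4.6, 1.8]
grip_width: 0.166
grip_force: 60.0
```

```bash
python3 - <<'E'
from h import *
go(.578,.044,.0465,3.187)
E
```

```text
t 15.75 pos [0.5774 0.0431 0.047 ] yaw -3.088 tilt [ 0. -0.] slide cm [-0.07  0.09  0.05] roll 0.008 F [-0.3  4.6  1.8] w 14.5 gf 60.0
```

Call:
move_arm([
  [0, 0, 0.1],
  [0, 0, 0.15],
  [0, 0, 0.15],
], roll=[0, 0, 0])

```text
time: 16.05
position: [0.5774, 0.043, 0.0466]
tool_rot: [-0.084, 3.14, -0.001]
ft_force: [-3.4, 3.5, 9.0]
grip_width: 0.164
grip_force: 60.0
```

Call:
move_arm([
  [0, 0, 0],
  [0, 0, 0],
  [0, 0, 0],
  [0, 0, 0],
  [0, 0, 0],
  [0, 0, 0],
], roll=[0, 0, 0, 0, 0, 0], gripper=4.5)

```text
time: 16.65
position: [0.5773, 0.0426, 0.0453]
tool_rot: [0.083, -3.14, 0.001]
ft_force: [0.2, 0.2, -0.1]
grip_width: 0.506
grip_force: 0.0
```

Call:
move_arm([
  [0, 0, -1],
  [0, 0, -2.5],
  [0, 0, -5],
  [0, 0, -9],
  [0, 0, -13],
  [0, 0, -17],
  [0, 4, -20],
  [0, 9, -20],
  [0, 14, -20],
  [0, 19, -20],
  [0, 23, -20],
  [0, 23, -20],
], roll=[0, 0, 0, 0, 0, 0, 0, 0, 0, 0, 0, 0])

```text
time: 17.85
position: [0.5615, 0.2815, 0.2475]
tool_rot: [-0.102, 3.14, 0.009]
ft_force: [-0.5, -0.1, 1.4]
grip_width: 0.52
grip_force: 0.0
```

```bash
python3 - <<'E'
from h import *
np.set_printoptions(precision=4,suppress=True)
im=cams.get_image("top"); sd=cams.get_image("side")
cv2.imwrite("pics/c10.png",cv2.resize(np.hstack([im[130:230,130:230],sd[165:265,165:265]]),(800,400),interpolation=cv2.INTER_CUBIC)[...,::-1])
for n,im,roi,z in(("top",im,(160,130,210,230),.059),("side",sd,(165,180,265,250),.053)):
  P=[]
  for a,c,r in blobs(im,[0,160,80],[4,255,255],roi,8): P.append(ray(n,c,z)[:2]);print(n,a,c.round(1),P[-1])
  if len(P)==2: print("mid",(P[0]+P[1])/2)
  print("orange",[ (a,c.round(1),ray(n,c,.081)[:2].round(4)) for a,c,r in blobs(im,[5,150,150],[18,255,255],(155,135,215,225),6)] if n=="top" else "")
E
```

```text
top 23 [183.2 146.2] [0.6506 0.044 ]
top 27 [179.6 210.2] [0.5033 0.0439]
mid [0.5769 0.044 ]
orange [(np.int32(15), array([175.8, 159.4]), array([0.6147, 0.0547])), (np.int32(18), array([187.9, 160.8]), array([0.6122, 0.0275])), (np.int32(15), array([171.7, 191.5]), array([0.5424, 0.0595])), (np.int32(12), array([184.5, 192.5]), array([0.541 , 0.0312]))]
side 23 [185.9 205.3] [0.6553 0.0417]
side 28 [243.1 218.5] [0.5042 0.0455]
mid [0.5797 0.0436]
orange
```

View pics/c10.png

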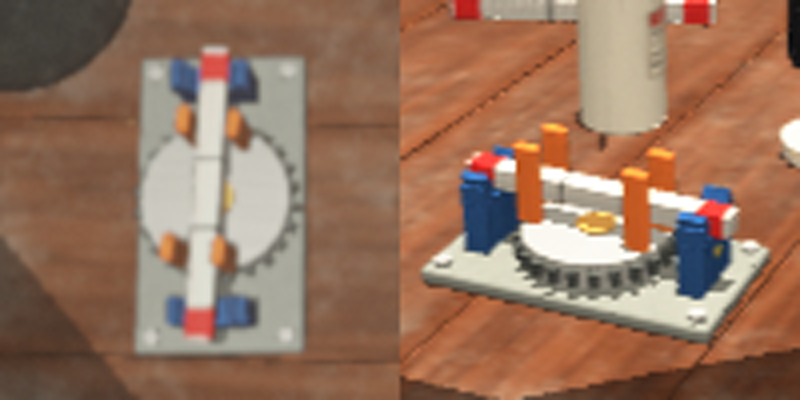

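The bar lies in both notches with its middle at about (0.578, 0.044), on the axle. It is about 0.06 rad off the notch line, and the wheel is held at about 0.9 rad. The gripper is clear.

```bash
python3 -c "
from bench import workorder
print(workorder.close_job())"
```

```text
the job is handed in; nothing more can be done
None
```

The job is handed in, with no verdict returned: the pictures taken just before showed the bar resting in both post notches and holding the wheel at about 0.9 rad; I kept clear of the bottles, lens can and Petri dish but did not re-measure them.

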